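# Pop the key fob out of its dock and stop it with the other finger

### The arm

A 6-joint arm with a two-finger parallel gripper is mounted at the origin on the work surface. World frame = base frame: x ahead of the robot, y to its left, z up, the work surface at z = 0. Lengths are in mm, angles in rad, forces in N, time in s.
With the tool pointing down it reaches from about 350 to 975 mm from the base axis. Payload 7.1 kg.
Tool frame: the origin (TCP) lies at the very end of the fingers, on their centre line; the grasp point (between the pads) lies 19 mm behind it; x points along the fingers, y is the direction in which the jaws open and shut, and the axes are right-handed (so a half turn about x gives the same grasp; the last joint's range is limited). The gripper opens to 88 mm and grips with 3 to 60 N. Pads are 20 mm wide; open, the fingers measure 115 mm over their backs; the gripper's body (75 mm by 178 mm) begins 61 mm behind the grasp point.
Start: joints at [1.178, 0.423, 1.63, -0, 1.089, -0.019], TCP at [228.19, 581.837, 222.675] pointing down, gripper open.
Joint ranges: [-3, 3], [-0.9, 2.11], [0.09, 2.58], [-1.31, 4.45], [0.11, 2.69], [-2.54, 2.54]. Speed limits (rad/s): [2.39, 2.39, 3.01, 3.14, 3.14, 3.14].

### API

Orientations are given as a rotation vector (axis times angle).
In Python, from workcell import ctrl gives the robot as it stands. The module is installed in compiled form; this text tells all that it offers.
- The arm moves only by the tool carry_out, never from a script. Its argument "commands" is a list of rows, each a list of 6 numbers: the shift along the tool's x, y, z in m, then the turn, a rotation vector about the tool's x, y, z in degrees. In form: [[tx, ty, tz, rx, ry, rz], ...]. A call has 1 to 8 rows; each row shifts and turns the pose as measured when the row begins, along the tool's axes as they then stand; what a row does not reach is not made up. A row lasts 1/8 s, in which the tool goes at most 62.5 mm and 10.7 degrees, less where a joint would pass 70% of its speed; a pose out of reach is approached as far as the arm can. A call with a gripper value outside its range is refused whole. "grip" is the closure, from 0 (fully open) to 1 (shut), set as the call begins (left out, the last holds). The fingers move at their own pace and stop on an object; the grip force is fixed at half the most. Time passes only in rows, so rows that do not move let the fingers close. It gives the time, the measured TCP pose, the force and the opening at its end, in the units of the state.
- ctrl.get_obs(): the state, without advancing time (a new reading comes with each control period).
- ctrl.get_image(name): name is "side" or "top" or "wrist"; returns a dict with "pixels" (480x640x3 uint8, blue, green, red), "intrinsics" (3x3 intrinsics, pixels), "rvec" (rotation vector, rad) and "tvec" (3), from world to camera coordinates, as OpenCV has them. Camera axes: x right, y down, z forward; pixel columns grow to the right and rows downward; lengths in mm; the calibration is good to about 2 mm. A picture is of the moment at which its call begins. There is no depth.
- ctrl.close_job(): hands the job in, once; it reports no verdict.
The state is a dict: "t": time; "qpos": joint angles; "qvel": joint speeds; "joint_torque": joint torques, N m; "ee_pos": TCP position; "orientation": TCP orientation; "ft_force": force on the tool from outside, world axes, zero at the start; "moment": the same for the moment, N m; "width": finger opening in mm.
Only numpy, scipy, OpenCV 4.12 (cv2) and the standard library are available. Lean on these libraries where they do the work, as an engineer would, in place of code of your own. Each camera call takes 0.05 s, during which the arm holds its last target. There are 200 camera calls.

### The job

Press the ribbed ejector pad of the key-fob dock all the way down with one fingertip, and stop the car-key fob that springs out with the other finger, waiting in the fob's track beside the pad, before the fob slides off the dock. Finish holding like that: one finger still keeping the pad down, the other still blocking the fob, which lies flat and still in the track. Do not grasp, lift or tip the fob, and leave the loose things around the dock where they are.

Things in the scene. Friction and masses are not known exactly. Their poses are not given: they have to be found in the camera images.
- dock: Pine key-fob dock fixed to the shelf; origin on the shelf surface under the track's centre line, x along the track, z up. Base x -90..90, y -32..84 mm, 14 mm thick. Rear (x -2..89) is a slot: walls at y +-20..25, tops 34 mm above the shelf, a roof (39 mm) only over x 57..89. Front (x -90..-2) is the open track, 41 mm wide, floor 14 mm above the shelf, side lips 4 mm high.
- track_stop (a point): Point on the floor of the open track, beside the pad: dock x -35, y 0, 14 mm above the shelf. The fob comes along here, towards dock -x. A fingertip standing here 8 to 10 mm above the floor blocks it.
- ejector_top (a point): Centre of the top face of the ejector pad, a ribbed aluminium block 30 (dock x) x 40 mm (dock y) beside the track, at dock x -35, y 54. 30 mm above the shelf when up, 22 mm when fully down: 10 mm below the fob's top, 8 mm above the track floor, so two fingertips at one height can hold the pad down and block the fob. Moves with the pad.
- ejector (a joint): Travel of the ejector pad in m: 0 = up, 0.008 = fully down (hard stop). Springs back: about 1.6 N to start, 4.2 N fully down. It also lowers the catch, a lug 6 mm high on the track floor in front of the fob (dock x -6..0), which lets go of the fob after about 4 to 6 mm of travel.
- fob: Loose black plastic car-key fob, 60 (x) x 36 (y) x 18 mm, about 60 g; origin at the centre of its underside, axes as the dock's. Starts in the slot at dock x 30, y 0, front face at x 0, top 32 mm above the shelf. Once the catch drops, a spring (3 N, 2 N after 25 mm, acting over 62 mm) shoots it towards dock -x; unblocked it is off the dock in a fraction of a second.
- paperweight: Bystander: grey stone paperweight, 80 mm across, 35 mm high, origin under its centre, about 130 mm to the dock's +y side.
- whistle: Bystander: orange plastic whistle, 47 x 18 x 22 mm, origin under its round chamber; on the dock's -y side.
- flask: Bystander: stainless steel flask, 72 mm across, 233 mm high, origin under its centre; stands to the robot's right.
- snow_brush: Bystander: yellow snow brush, 370 mm long, 50 mm wide, 40 mm high, lying lengthwise on the robot's left; origin under its middle.
- torch: Bystander: dark steel torch standing on its head, 52 mm across, 110 mm high, origin under its centre; near the dock's rear, on its -y side.
- polish_tin: Bystander: shoe-polish tin, 82 mm across, 30 mm high, origin under its centre; on the robot's right.
- glasses_case: Bystander: grey glasses case, 160 x 62 x 42 mm, origin under its centre; on the robot's right.

How it is judged (in metres and radians):
On the way:
1. the ejector pad is pressed down and the fob has left its catch (value of joint ejector above 0.006 m and x of fob in the frame of dock below 0.022 m), for 0.05 s.
At the end, for the whole second after the job is handed in: The ejector pad is held down by at least 6 mm of its 8 mm; the fob has come out by 8 to 58 mm, lies flat in the track (height within 4 mm, tilt under 0.12 rad, within 8 mm of the centre line), is at rest (under 20 mm/s), and a finger bears on it with more than 0.3 N (all of step 1 and contact force between the fingers and fob above 0.3 N and x of fob in the frame of dock above -0.028 m and y of fob in the frame of dock between -0.008 and 0.008 m and z of fob in the frame of dock between 0.011 and 0.018 m and angle between fob's own z axis and vertical below 0.12 rad and linear speed of fob below 0.02 m/s); the arm keeps its last pose, push and grip.
It fails at once if the fob is lifted from the track (by more than 10 mm) (z of fob in the frame of dock above 0.024 m).
It fails at once if the fob is tipped (angle between fob's own z axis and vertical above 0.35 rad).
It fails at once if the fob slides away (more than 80 mm out of its seat) (x of fob in the frame of dock below -0.05 m).
It fails at once if a loose thing beside the dock is moved by more than 20 mm (distance of any of paperweight, whistle, flask, snow_brush, torch, polish_tin, glasses_case from where it was at the start of the episode above 0.02 m).
It also fails if it takes over 29 s, if anything falls off the work surface, if the arm or the gripper's body presses on something with over 40 N, if the wrist force passes 120 N, or if a joint passes its speed limit or range.

## Working session

There is one attempt and no reset: what is moved stays moved. The work goes in short steps, Python scripts to look and compute and a tool call to move; the robot and the scene stay as the last step left them, time stands still between calls to the robot, and variables do not carry over. Pictures are saved under pics/ and viewed, about 8 in all and at most 12, crops included, and the job is handed in when it is done.

Besides the shell and the picture viewer there is one more tool, called after "Emit:" as name(argument=value, ...) on one line, values as JSON. carry_out: Moves the arm, as the interface text tells. Its arguments: {"type":"object","properties":{"commands":{"type":"array"},"grip":{"type":"number"}},"required":["commands"]}

```bash
mkdir -p pics
cat > h.py <<'E'
import numpy as np, cv2
from workcell import ctrl
def snap(n,f):
    d=ctrl.get_image(n); cv2.imwrite('pics/'+f,d['pixels']); np.savez('pics/'+f+'.npz',K=d['intrinsics'],r=d['rvec'],t=d['tvec']); return d
def ray(f,u,v,z):
    d=np.load('pics/'+f+'.npz'); R=cv2.Rodrigues(d['r'])[0]; t=d['t'].reshape(3)
    c=-R.T@t; w=R.T@np.linalg.inv(d['K'])@np.array([u,v,1.]); return c+w*(z-c[2])/w[2]
def proj(f,P):
    d=np.load('pics/'+f+'.npz'); return cv2.projectPoints(np.array(P,float).reshape(-1,1,3),d['r'],d['t'],d['K'],None)[0].reshape(-1,2)
E
python3 - <<'E'
from h import *
for n in('top','side'): snap(n,n+'1.png')
o=ctrl.get_obs(); print(o)
E
```

```text
{'t': 0.1, 'qpos': array([ 1.17798319e+00,  4.23716729e-01,  1.63053599e+00, -1.72427646e-05,
        1.08861638e+00, -1.90185164e-02]), 'qvel': array([-0.00034248, -0.00116484, -0.00168709,  0.00024356, -0.00085871,
       -0.00112948]), 'joint_torque': array([-4.68903363e-05, -5.45616996e+01, -2.74326807e+01,  6.46069064e-02,
        1.87919964e-02,  4.76929962e-07]), 'ee_pos': array([228.03405237, 581.42063709, 222.03969944]), 'orientation': array([ 0.29228338,  1.55107561, -0.29426045]), 'ft_force': array([ 0.15208088, -0.20577142,  0.02634394]), 'moment': array([-0.02221879,  0.01947038,  0.03901058]), 'width': 87.91256496358703}
```

View pics/top1.png

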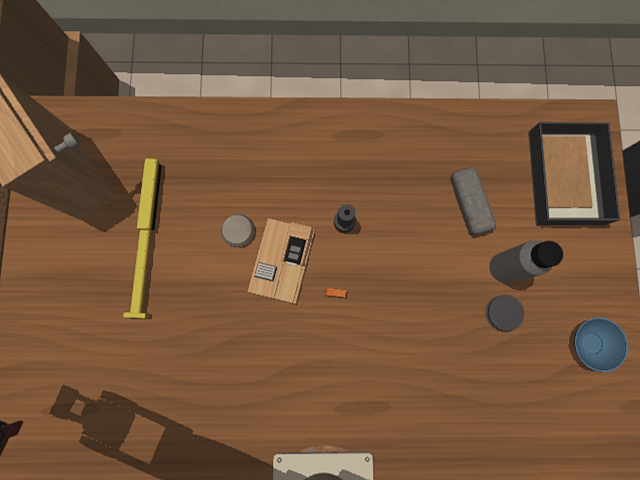

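View pics/side1.png

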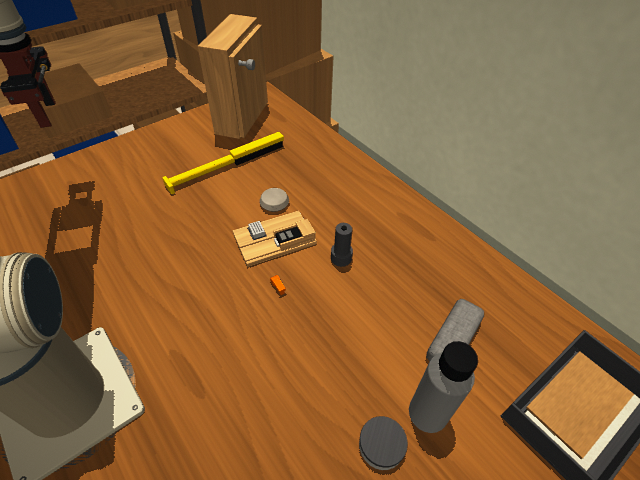

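The top view shows the dock around (281,261), with the pad at (265,271) and the fob at (295,250). The track opens toward the robot. The side view has the pad at (257,230). I'll zoom in on both.

Run:
```python
from h import *
a=cv2.imread('pics/top1.png')[205:315,235:335]; b=cv2.imread('pics/side1.png')[200:275,225:325]
a=cv2.resize(a,None,fx=4,fy=4,interpolation=cv2.INTER_CUBIC);b=cv2.resize(b,None,fx=4,fy=4,interpolation=cv2.INTER_CUBIC)
b=cv2.copyMakeBorder(b,0,a.shape[0]-b.shape[0],0,0,cv2.BORDER_CONSTANT)
cv2.imwrite('pics/crop1.png',np.hstack([a,b]))
for u,v in((248,293),(297,303),(268,219),(313,228)): print(ray('top1.png',u,v,14))
print('pad',ray('top1.png',265,271,30))
```

```text
[456.1751577  172.72568182  14.        ]
[433.06362339  59.93241534  14.        ]
[630.40103364 130.15868024  14.        ]
[608.75665222  23.68106765  14.        ]
pad [505.19871788 132.86926734  30.        ]
```

View pics/crop1.png

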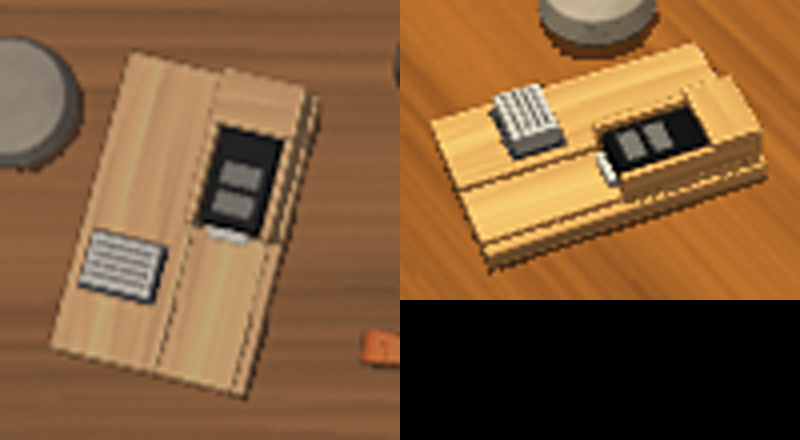

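```bash
cat > fit.py <<'E'
from h import *
from scipy.optimize import least_squares
def D(p,q):
    c,s=np.cos(p[2]),np.sin(p[2]); q=np.array(q,float).reshape(-1,3)
    return np.c_[p[0]+c*q[:,0]-s*q[:,1],p[1]+s*q[:,0]+c*q[:,1],q[:,2]]
def fit(obs,p0):
    f=lambda p:np.concatenate([(proj(n,D(p,[q for q,_ in L]))-np.array([m for _,m in L])).ravel() for n,L in obs.items()])
    return least_squares(f,p0,loss='soft_l1')
E
python3 - <<'E'
from fit import *
T=lambda u,v:(235+u/4-.4,205+v/4-.4); S=lambda u,v:(225+(u-400)/4-.4,200+v/4-.4)
obs={'top1.png':[((-90,84,14),T(52,347)),((-90,-32,14),T(243,393)),((90,84,14),T(132,53)),((-20,74,30),T(90,230)),((-20,34,30),T(165,243)),((-50,74,30),T(80,287))],
'side1.png':[((-90,84,14),S(432,122)),((-90,-32,14),S(488,262)),((90,84,14),S(693,43)),((-20,74,30),S(540,84)),((-50,74,30),S(490,94)),((-50,34,30),S(514,150))]}
r=fit(obs,[525,80,-.22]); print(r.x,r.fun.round(1).reshape(-1,2).tolist())
p=r.x; print(D(p,[(-35,0,22),(-35,54,22),(-35,27,22)]))
for n in ('top1.png','side1.png'):
  r1=fit({n:obs[n]},p); print(n,r1.x)
# tool
R=cv2.Rodrigues(ctrl.get_obs()['orientation'])[0]; print(R.round(3))
print('yaw tool y',np.degrees(np.arctan2(R[1,1],R[0,1])),'dock y',np.degrees(p[2])+90)
E
```

```text
[ 5.27460154e+02  7.14354267e+01 -2.37793710e-01] [[-0.2, 0.1], [0.9, 0.4], [-0.3, -0.6], [1.4, 0.1], [-0.4, 0.9], [0.5, -1.5], [-1.0, 0.3], [-0.3, -1.0], [0.5, -0.5], [-0.5, -0.2], [0.5, 0.9], [-0.3, -2.1]]
[[493.44505172  79.67999157  22.        ]
 [506.16523752 132.16043434  22.        ]
 [499.80514462 105.92021296  22.        ]]
top1.png [ 5.27300874e+02  7.20872534e+01 -2.39695438e-01]
side1.png [ 5.27179339e+02  7.01232980e+01 -2.36797179e-01]
[[-0.     0.365  0.931]
 [-0.001  0.931 -0.365]
 [-1.    -0.001 -0.   ]]
yaw tool y 68.5836049246457 dock y 76.37542402046964
```

Emit:
carry_out(commands=[[0,-0.034,0.043,0,0,0],[0,-0.034,0.043,0,0,0],[0,-0.034,0.043,0,0,0],[0,-0.034,0.043,0,0,0],[0,-0.034,0.043,0,0,0],[0,-0.034,0.043,0,0,0],[0,-0.034,0.043,0,0,0],[0,-0.034,0.043,0,0,0]], grip=0.54)

```text
t: 1.1
ee_pos: [453.2, 194.1, 220.3]
orientation: [0.285, 1.553, -0.29]
ft_force: [1.2, -0.2, 0.4]
width: 40.5
```

Emit:
carry_out(commands=[[0,-0.033,0.038,0,0,0],[0,-0.032,0.038,0,0,0],[0.03,0,0,-7.8,0,0],[0.04,0,0,0,0,0],[0.04,0,0,0,0,0],[0.02,0,0,0,0,0],[0,0,0,0,0,0]])

```text
t: 1.98
ee_pos: [504.1, 98.0, 86.5]
orientation: [0.181, 1.563, -0.185]
ft_force: [0.5, -0.4, -0.5]
width: 40.1
```

```bash
cat > st.py <<'E'
from fit import *
p=np.array([527.4,71.4,-.238])
def st():
    o=ctrl.get_obs(); R=cv2.Rodrigues(o['orientation'])[0]; P=o['ee_pos']; w=o['width']
    c,s=np.cos(p[2]),np.sin(p[2]); d=lambda X:np.array([c*(X[0]-p[0])+s*(X[1]-p[1]),-s*(X[0]-p[0])+c*(X[1]-p[1]),X[2]]).round(1)
    print('t',o['t'],'dock TCP',d(P),'F+',d(P+R[:,1]*(w/2+6.7)),'F-',d(P-R[:,1]*(w/2+6.7)),'f',o['ft_force'].round(1),'w',w)
    print('toolx',R[:,0].round(3),'yaw err deg',np.degrees(np.arctan2(R[1,1],R[0,1])-np.pi/2-p[2]).round(2)); return o
E
python3 - <<'E'
from st import *
st(); snap('wrist','w1.png'); snap('side','s2.png'); snap('top','t2.png')
q=[(-90,84,14),(-90,-32,14),(90,84,14),(90,-32,14),(-20,74,30),(-20,34,30),(-50,74,30),(-50,34,30)]
im=cv2.imread('pics/w1.png')
for u,v in proj('w1.png',D(p,q)): cv2.drawMarker(im,(int(u),int(v)),(255,0,255),0,12,1)
cv2.imwrite('pics/w1m.png',im)
E
```

```text
t 1.975 dock TCP [-28.9  20.3  86.5] F+ [-29.1  47.   86.4] F- [-28.8  -6.4  86.6] f [ 0.5 -0.4 -0.5] w 40.05098825279696
toolx [-0.001 -0.002 -1.   ] yaw err deg 0.26
```

View pics/w1m.png

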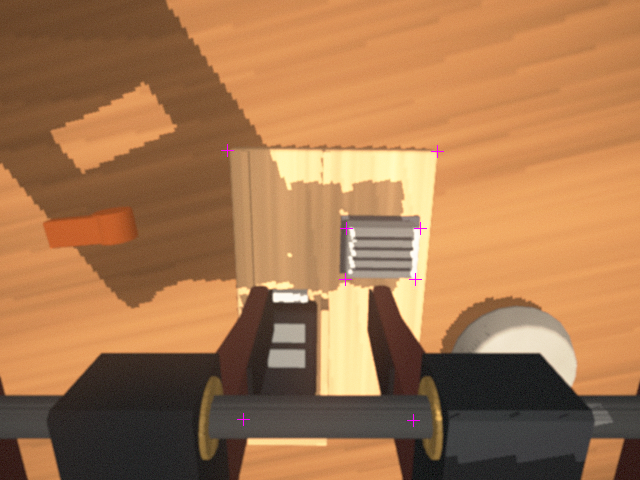

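The wrist view confirms the fit: base corners at (230,150) and (437,150) and the pad's top face all lie within about 2 px of the projected markers. Next I'll centre the tool and descend to just above the pad.

Emit:
carry_out(commands=[[0.012,0.0067,-0.006,-0.3,0,0],[0.015,0,0,0,0,0],[0.012,0,0,0,0,0],[0.005,0,0,0,0,0],[0,0,0,0,0,0]])

```text
t: 2.75
ee_pos: [502.6, 107.3, 43.3]
orientation: [0.178, 1.556, -0.178]
ft_force: [0.0, -0.0, -0.1]
width: 40.1
```

Run:
```python
from st import *
st(); snap('wrist','w2.png'); d=snap('side','s3.png')
im=d['pixels'][180:280,215:335]; im=cv2.resize(im,None,fx=4,fy=4,interpolation=cv2.INTER_CUBIC)
w=cv2.imread('pics/w2.png')[130:430,200:470]; w=cv2.copyMakeBorder(w,0,100,0,0,cv2.BORDER_CONSTANT)
cv2.imwrite('pics/c3.png',np.hstack([im,w]))
```

```text
t 2.75 dock TCP [-32.6  29.1  43.3] F+ [-32.9  55.8  43.3] F- [-32.3   2.3  43.3] f [ 0.  -0.  -0.1] w 40.08983838850459
toolx [ 0.007 -0.001 -1.   ] yaw err deg 0.62
```

View pics/c3.png

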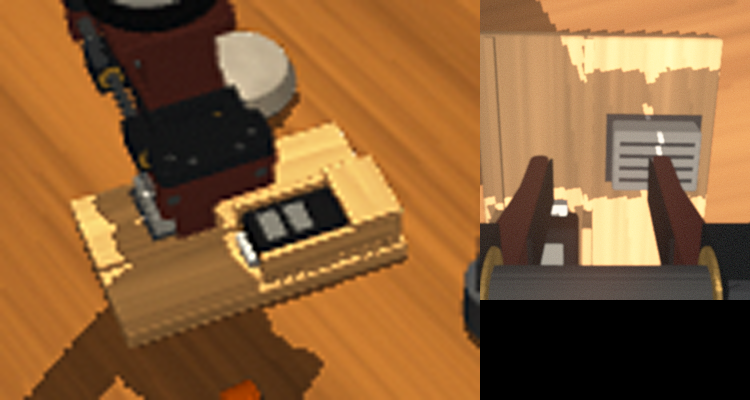

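The finger over the pad and the finger over the track are both where intended. I'll make a small trim and approach.

Emit:
carry_out(commands=[[0.005,-0.002,-0.002,0.5,0,0],[0.005,0,0,0,0,0],[0,0,0,0,0,0]])

```text
t: 3.22
ee_pos: [500.9, 105.7, 33.8]
orientation: [0.186, 1.553, -0.185]
ft_force: [-1.0, 0.2, 0.8]
width: 40.4
```

```bash
python3 -c "
from st import *
st()"
```

```text
t 3.225 dock TCP [-33.8  27.1  33.8] F+ [-33.8  53.9  33.8] F- [-33.8   0.2  33.8] f [-1.   0.2  0.8] w 40.3502829539085
toolx [ 0.009 -0.001 -1.   ] yaw err deg 0.07
```

Emit:
carry_out(commands=[[0.006,0,0,0,0,0],[0.006,0,0,0,0,0],[0.002,0,0,0,0,0],[0.001,0,0,0,0,0]])

```text
t: 3.72
ee_pos: [501.6, 105.8, 21.8]
orientation: [0.187, 1.553, -0.185]
ft_force: [-6.0, -1.1, 22.6]
width: 40.3
```

Run:
```python
from st import *
st(); snap('wrist','w4.png'); d=snap('side','s4.png')
im=d['pixels'][180:280,215:335]; im=cv2.resize(im,None,fx=4,fy=4,interpolation=cv2.INTER_CUBIC)
w=cv2.imread('pics/w4.png')[80:480,180:490]
cv2.imwrite('pics/c4.png',np.hstack([im,w])); st()
```

```text
t 3.725 dock TCP [-33.1  27.3  21.8] F+ [-33.1  54.2  21.9] F- [-33.1   0.5  21.7] f [-6.  -1.1 22.6] w 40.302066850163
toolx [ 0.01 -0.   -1.  ] yaw err deg 0.02
t 3.825 dock TCP [-33.2  27.3  21.7] F+ [-33.2  54.2  21.8] F- [-33.1   0.5  21.7] f [-6.5 -2.9 25.2] w 40.30783935898618
toolx [ 0.01 -0.   -1.  ] yaw err deg 0.02
```

View pics/c4.png

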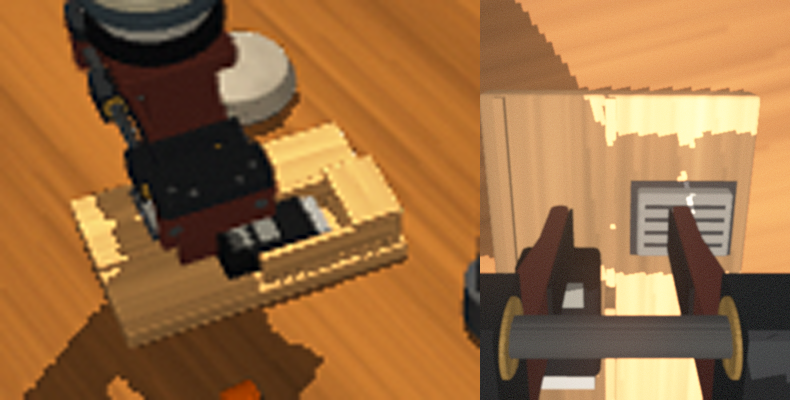

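The fob has come out about 23 mm and rests against the left finger (wrist crop about (575,250)). It lies flat in the track, and the pad is down under the right finger. One check that it stays still, then hand in.

Run:
```python
from st import *
a=snap('side','s5.png')['pixels'].astype(int)
for i in range(6): ctrl.get_image('wrist')
b=snap('side','s6.png')['pixels'].astype(int); st()
print('diff dock region',abs(a-b)[180:280,215:335].max())
# fob/bystander check
t=cv2.imread('pics/top1.png').astype(int)-ctrl.get_image('top')['pixels']
for n,(u,v) in dict(whistle=(336,293),case=(473,201),tin=(505,313)).items(): print(n,abs(t[v-12:v+12,u-12:u+12]).mean())
# expected fob top corners vs side image
for fx in(7,): print(proj('s6.png',D(p,[(fx-30,-18,32),(fx-30,18,32)])))
print('crop pixel', [( (232/4+215),(250/4+180))])
ctrl.close_job()
```

```text
t 4.225 dock TCP [-33.2  27.3  21.7] F+ [-33.2  54.2  21.8] F- [-33.2   0.5  21.7] f [-7.1 -2.2 24.4] w 40.373309774088945
toolx [ 0.01 -0.   -1.  ] yaw err deg 0.02
diff dock region 31
whistle 24.358796296296298
case 0.9548611111111112
tin 0.7962962962962963
[[270.76905292 246.10892409]
 [265.55710893 235.66700088]]
crop pixel [(273.0, 242.5)]
the job is handed in; nothing more can be done
```

I pressed the ejector pad down with one fingertip while the other finger stood in the track and stopped the fob. I handed the job in with the arm still holding that pose, about 4.2 s into the 29 s allowed. The hand-in gives no verdict, so what follows is from my own last checks.

- **Pad:** the fingertips were at z 21.7 mm, against 22 mm for fully down. The downward push was steady at about 24 N, well above the pad's 4.2 N spring.
- **Fob:** in the pictures it had come out about 23 mm and lay flat against the finger. The finger stood at dock x -33, y 0.5. Its predicted front corner and my reading from the picture agree within about 4 px. I did not measure the finger's force on the fob separately, only the total wrist force.
- **Stillness:** the tool pose did not change over the last 0.4 s. Two side pictures from that time still differed by up to 31 grey levels in the dock area. I took that for noise at the edges of things and did not look further.
- **Loose things:** the tin and glasses case look unchanged in the top view. The image patch at the whistle did change (mean difference 24). I put that down to the arm or its shadow, because the fingers never went near it, but I did not confirm it. I did not check the other loose things numerically.

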